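# Fill the seed tin on the balcony

### The arm

A 7-joint arm with a two-finger parallel gripper is mounted at the origin on the work surface. World frame = base frame: x ahead of the robot, y to its left, z up, the work surface at z = 0. Lengths are in m, angles in rad, forces in N, time in s.
With the tool pointing down it reaches from about 0.4 to 0.85 m from the base axis. Payload 4.5 kg.
Tool frame: the origin (TCP) lies at the very end of the fingers, on their centre line; the grasp point (between the pads) lies 19 mm behind it; z points along the fingers, y is the direction in which the jaws open and shut (so a half turn about z gives the same grasp; the last joint's range is limited). The gripper opens to 88 mm and grips with 3 to 60 N. Pads are 18 mm wide; open, the fingers measure 123 mm over their backs; the gripper's body (75 mm by 187 mm) begins 45 mm behind the grasp point.
Start: joints at [-1.1, 0.689, -0.195, 1.565, 0.157, 0.902, -0.215], TCP at [0.264, 0.566, 0.239] pointing down, gripper open.
Joint ranges: [-3.01, 3.01], [-0.46, 2.08], [-1.47, 1.51], [0.13, 2.56], [-1, 4.14], [0.04, 2.09], [-2.66, 2.66]. Speed limits (rad/s): [2.57, 2.57, 3.14, 3.14, 3.14, 3.14, 3.14].

### API

Orientations are given as a unit quaternion [x, y, z, w].
In Python, from plant import telemetry, imaging, r gives the robot as it stands.
- The arm moves only by the shell command python3 -m creep 'ROWS' [FORCE]. ROWS is JSON, a list of rows, each a list of 5 numbers: the closure in counts, from 0 (fully open) to 255 (shut), then the shift along the tool's x, y, z in m, then the turn about the tool's z in degrees. In form: [[fingers, x, y, z, yaw], ...]. A call has 1 to 10 rows; each row is the pose to reach, as a shift and turn from the pose commanded when the call began, along the tool's axes at that moment; what a row does not reach only later rows make up. A row lasts 1/8 s, in which the tool goes at most 62.5 mm and 10.7 degrees, less where a joint would pass 70% of its speed; a pose out of reach is approached as far as the arm can. A call with a gripper value outside its range is refused whole. The fingers move at their own pace and stop on an object; FORCE is the grip in N (left out, the last holds). Time passes only in rows, so rows that repeat a pose let the fingers close. It gives the time, the measured TCP pose, the force and the opening at its end, in the units of the state.
- telemetry.get_state(): the state, without advancing time (a new reading comes with each control period).
- imaging.snapshot(name): name is "scene" or "top"; returns a dict with "image" (420x560x3 uint8, blue, green, red), "camera_matrix" (3x3 intrinsics, pixels), "R" (3x3) and "t" (3): a world point X has camera coordinates R X + t. Camera axes: x right, y down, z forward; pixel columns grow to the right and rows downward; lengths in m; the calibration is good to about 2 mm. A picture is of the moment at which its call begins. There is no depth.
- r.finish_job(): hands the job in, once; it reports no verdict.
Trained networks look in a picture, given as the dict that the camera call returned (one of the last four; its "shot" number tells which), for a name from the list of things; names that differ only in an ending like _2 or _b are one class to them, and where a whole thing is asked for, a point or a joint stands for the part that bears it (a point fixed in the world has none). Each returns a list of dicts, best first, with "score" (0 to 1); they miss things now and then, are a little off and sometimes report something else, mostly with a low value. They report only what shows in the picture. A call takes as long as a camera call. They do not tell look-alikes from the thing itself.
- imaging.boxes_of(picture, target): "rect" ([left, top, right, bottom] in pixels, round what is visible of it).
- imaging.trace(picture, target): "pixels" (420x560 bool, what is visible of it) and "rect" ([left, top, right, bottom] in pixels, round what is visible of it).
- imaging.place_of(picture, target): "location" ([row, column] in pixels: a listed point, or the origin of a listed thing).
The state is a dict: "clock": time; "q": joint angles; "qd": joint speeds; "joint_torque": joint torques, N m; "tool_pos": TCP position; "eef_rot": TCP orientation; "contact_force": force on the tool from outside, world axes, zero at the start; "moment": the same for the moment, N m; "opening": opening from 0.0 (shut) to 1.0 (fully open).
Only numpy, scipy, OpenCV 4.12 (cv2) and the standard library are available. Lean on these libraries where they do the work, as an engineer would, in place of code of your own. Each camera call takes 0.05 s, during which the arm holds its last target.

### The job

Pack the two seed tubs that match the ones already in the round tin into the empty part of its ring, so that the tin is full: six tubs standing flat on its floor around the middle one. The bigger and the smaller tub on the table do not belong in it.

Things in the scene. Friction and masses are not known exactly. Their poses are not given: they have to be found in the camera images.
- tub_a_mid (a point): Loose white seed tub, upright on the table left of the tin: 46 mm diameter at the foot, 56 mm at the flat wooden lid (its top 40 mm above the foot); on the lid an upright knob, 18 mm diameter, from 40 to 72 mm above the foot, to lift it by. About 0.1 kg. The point is on its axis, half-way up (36 mm above the underside); z is up along the axis.
- tub_b_mid (a point): The other loose seed tub, identical; point and axes as for the first. Either may go in either place. A bigger tub (78 mm across, 78 mm high) and a smaller one (39 mm across, 64 mm high) of the same make stand nearby and are not wanted; the four swap places from start to start.
- gap0 (a point): One of two neighbouring empty places in the round metal tin: a point on the tin's floor (3 mm above the table) at the centre of the place, z up. The tin is fixed, turned at random, 196 mm outside and 192 mm inside diameter; its rim is 36 mm above the table. Each place is 63 mm from the tin's centre and from its neighbours; a tub has 7 mm of room to each neighbour and 5 mm to the wall.
- gap1 (a point): The other empty place; point as for the first. The tin already holds five tubs of the same size, which cannot shift: one in the middle and four around it; the two empty places complete the ring of six. Their lids are 43 mm and their knob tops 75 mm above the table.
Mind the look-alikes: they are no part of the job. What is shaped like the part that bears tub_a_mid but green, purple or yellow is not meant.

How it is judged:
By the outcome, as a careful person would: the job done as asked, in the order asked, and still so for the second after the job is handed in, with the robot touching nothing.
It also fails if it takes over 51 s, if anything falls off the work surface, if the arm or the gripper's body presses on something with over 40 N, if the wrist force passes 120 N, or if a joint passes its speed limit or range.

## Working session

There is one attempt and no reset: what is moved stays moved. The work goes in short steps, Python scripts to look and compute and a shell command to move; the robot and the scene stay as the last step left them, time stands still between calls to the robot, and variables do not carry over. Pictures are saved under pics/ and viewed, and the job is handed in when it is done.

```bash
ls; mkdir -p pics; python3 - <<'E'
from plant import telemetry, imaging, r
import cv2
s=telemetry.get_state();print({k:s[k] for k in('clock','q','tool_pos','eef_rot','contact_force','opening')})
for n in("scene","top"):
    p=imaging.snapshot(n);cv2.imwrite(f"pics/{n}0.png",p["image"])
    print(n,p["camera_matrix"],p["R"],p["t"])
    for t in("tub_a_mid","gap0"):
        for d in imaging.place_of(p,t):print(t,d)
    for d in imaging.boxes_of(p,"tub_a_mid"):print(d)
E
```

```text
pics
{'clock': 0.0, 'q': array([-1.10018727,  0.68996904, -0.19451687,  1.56632785,  0.15730821,
        0.90249276, -0.21508945]), 'tool_pos': array([0.26418827, 0.56573179, 0.23792374]), 'eef_rot': array([ 2.16623289e-01,  9.76254852e-01, -8.92986841e-04, -1.28661821e-04]), 'contact_force': array([-0.22459644, -0.38462871,  0.42718869]), 'opening': 1.003409232764237}
scene [[382.72407659   0.         282.70959075]
 [  0.         382.72407659 215.28412774]
 [  0.           0.           1.        ]] [[-0.68317859  0.73025063  0.00101825]
 [ 0.45192264  0.42388613 -0.78491176]
 [-0.57361393 -0.53577474 -0.61960672]] [ 0.31150988 -0.20999411  1.10429841]
tub_a_mid {'location': [217.0, 363.6], 'score': 0.95}
tub_a_mid {'location': [233.7, 433.5], 'score': 0.92}
tub_a_mid {'location': [226.0, 318.6], 'score': 0.6}
tub_a_mid {'location': [195.2, 317.1], 'score': 0.56}
gap0 {'location': [205.7, 242.4], 'score': 0.63}
gap0 {'location': [215.7, 225.4], 'score': 0.6}
{'rect': [305.9, 212.9, 330.6, 255.2], 'score': 0.93}
{'rect': [417.4, 220.5, 450.8, 256.5], 'score': 0.87}
{'rect': [306.5, 181.0, 332.3, 214.4], 'score': 0.58}
top [[463.86917276   0.         280.53591697]
 [  0.         463.86917276 210.70082172]
 [  0.           0.           1.        ]] [[-0.00632483 -0.99996477  0.00551781]
 [-0.98307973  0.00520767 -0.18310415]
 [ 0.18306896 -0.00658255 -0.98307804]] [0.03398618 0.46877373 1.02325482]
tub_a_mid {'location': [209.6, 242.2], 'score': 0.81}
tub_a_mid {'location': [247.8, 230.1], 'score': 0.77}
tub_a_mid {'location': [245.8, 270.3], 'score': 0.63}
tub_a_mid {'location': [268.3, 166.6], 'score': 0.59}
gap0 {'location': [179.3, 326.1], 'score': 0.89}
gap0 {'location': [207.5, 336.7], 'score': 0.89}
{'rect': [259.4, 234.3, 287.5, 258.1], 'score': 0.95}
{'rect': [154.7, 256.6, 179.2, 285.6], 'score': 0.9}
{'rect': [233.8, 201.5, 255.5, 218.0], 'score': 0.77}
{'rect': [217.2, 234.9, 240.9, 259.7], 'score': 0.74}
```

View pics/scene0.png

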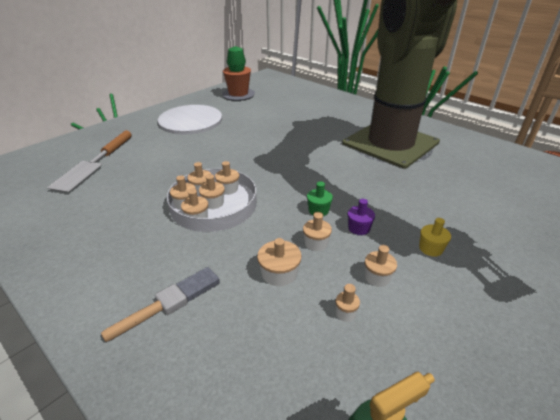

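```bash
python3 -c "
import cv2
a=cv2.imread('pics/top0.png')[120:330,120:390];cv2.imwrite('pics/top0z.png',cv2.resize(a,None,fx=2.8,fy=2.8,interpolation=cv2.INTER_CUBIC))"
```

```text
(no output)
```

View pics/top0z.png

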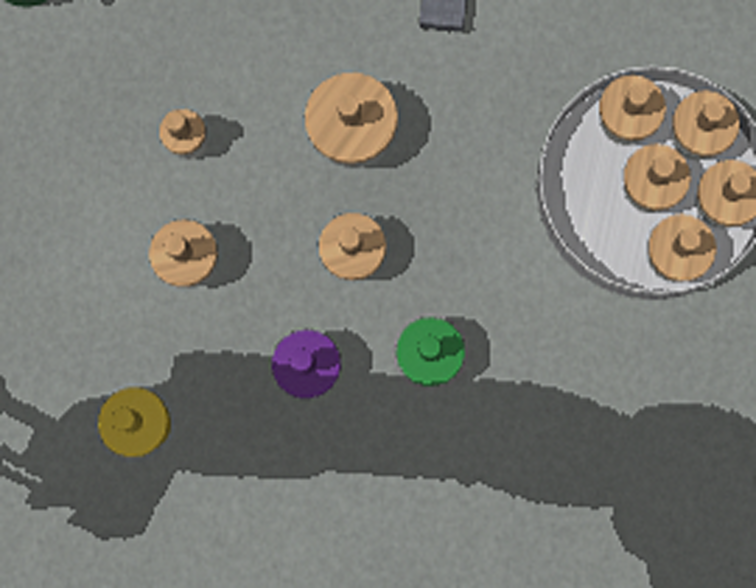

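The scene view shows the tin (centre about 212,197) with five tubs. The bigger tub is at (280,260), the smaller at (347,302), and the wanted pair at (317,232) and (381,265); the green, purple and yellow ones are look-alikes. In the top view the wanted pair is at about (185,210) and (246,208), and the empty places are on the tin's left, at (326,179) and (337,207).

```bash
cat > h.py <<'E'
import numpy as np, cv2
def ray(p,u,v,z):
    K,R,t=p["camera_matrix"],np.array(p["R"]),np.array(p["t"])
    d=R.T@np.linalg.solve(K,[u,v,1.]);c=-R.T@t
    return c+d*(z-c[2])/d[2]
def proj(p,X):
    x=p["camera_matrix"]@(np.array(p["R"])@np.array(X)+p["t"]);return x[:2]/x[2]
def blobs(p):
    h=cv2.cvtColor(p["image"],cv2.COLOR_BGR2HSV)
    m=cv2.inRange(h,(5,75,60),(20,255,255))
    n,l,s,c=cv2.connectedComponentsWithStats(m)
    out=[]
    for i in range(1,n):
        if s[i,4]<60: continue
        cs,_=cv2.findContours((l==i).astype('uint8'),0,2)
        hull=cv2.convexHull(max(cs,key=len))
        out.append((cv2.fitEllipse(hull) if len(hull)>5 else None,s[i]))
    return out,m
E
python3 - <<'E'
from h import *
from plant import imaging
from scipy.optimize import least_squares
np.set_printoptions(precision=4,suppress=True)
res={}
for n in("top","scene"):
    p=imaging.snapshot(n);b,m=blobs(p)
    cv2.imwrite(f"pics/m_{n}.png",m)
    print(n)
    for e,s in b:
        if e is None: continue
        (u,v),ax,_=e
        print(np.array([u,v]),np.array(ax),s,'z40',ray(p,u,v,.04)[:2],'z43',ray(p,u,v,.043)[:2])
    for uv in ((326.1,179.3),(336.7,207.5)) if n=="top" else ((242.4,205.7),(225.4,215.7)): print('gap net',ray(p,*uv,.003))
E
```

```text
top
[283.3523  72.3651] [ 8.1953 43.7593] [279  54  10  35 258] z40 [0.8131 0.0222] z43 [0.8116 0.0222]
[107.984   91.1354] [20.0553 34.0388] [ 97  74  23  34 430] z40 [0.7657 0.4464] z43 [0.7643 0.4453]
[244.9871 161.6644] [32.0485 32.8171] [229 146  33  32 839] z40 [0.5873 0.1141] z43 [0.5864 0.1139]
[345.316  157.9142] [22.8666 23.0659] [334 147  24  23 426] z40 [ 0.5953 -0.1223] z43 [ 0.5944 -0.1218]
[371.7432 163.5628] [22.8892 23.5473] [360 152  24  24 434] z40 [ 0.5812 -0.1841] z43 [ 0.5804 -0.1835]
[184.6704 166.4944] [15.6825 16.2204] [177 159  16  16 206] z40 [0.5762 0.2554] z43 [0.5753 0.2547]
[523.9639 179.1238] [14.7105 59.7755] [507 158  35  44 544] z40 [ 0.5418 -0.5395] z43 [ 0.541  -0.5378]
[354.2289 182.806 ] [23.1009 23.3971] [343 171  24  24 434] z40 [ 0.5349 -0.1412] z43 [ 0.5341 -0.1407]
[380.9664 188.5869] [23.0766 24.0332] [369 177  24  24 445] z40 [ 0.5207 -0.203 ] z43 [ 0.52   -0.2024]
[245.4019 207.5543] [23.3727 23.8345] [234 196  24  24 447] z40 [0.4774 0.1123] z43 [0.4768 0.1121]
[363.2476 208.1163] [23.2612 23.9239] [352 196  24  24 445] z40 [ 0.4746 -0.
[... 1562 characters left out ...]
 z43 [ 0.5436 -0.1584]
[316.9951 226.3526] [26.4682 28.2152] [303 213  28  27 500] z40 [0.4773 0.1115] z43 [0.4802 0.1136]
[278.9063 255.7444] [33.886  43.0793] [ 257  238   44   35 1133] z40 [0.5872 0.1135] z43 [0.5894 0.1156]
[381.1518 260.326 ] [30.2456 31.425 ] [365 245  32  31 655] z40 [0.4726 0.2526] z43 [0.4755 0.2538]
[347.7792 298.491 ] [23.1336 27.9514] [336 284  24  28 451] z40 [0.5825 0.2595] z43 [0.5847 0.2607]
[131.6083 320.6693] [13.6792 78.6575] [102 301  61  40 717] z40 [0.8383 0.0479] z43 [0.839  0.0504]
[400.8044 396.2672] [37.333  72.3751] [ 371  372   64   48 1731] z40 [0.6651 0.4   ] z43 [0.6668 0.4003]
gap net [ 0.5    -0.0829  0.003 ]
gap net [ 0.5496 -0.0829  0.003 ]
```

```bash
cat >> h.py <<'E'
from scipy.spatial.transform import Rotation as Ro
def rel(*tg):
    from plant import telemetry
    s=telemetry.get_state();M=Ro.from_quat(s["eef_rot"]).as_matrix()
    print(round(s["clock"],2),np.round(s["tool_pos"],4),'F',np.round(s["contact_force"],1),'op',round(float(s["opening"]),3))
    for t in tg: print(t,'->',np.round(M.T@(np.array(t)-s["tool_pos"]),4))
E
python3 - <<'E'
from h import *
from scipy.optimize import least_squares
P=np.array([[.5944,-.1218],[.5804,-.1835],[.5341,-.1407],[.52,-.2024],[.474,-.1594]])
def f(x):
    th=x[2]+np.array([1,0,-1,-2])*np.pi/3
    q=x[:2]+.063*np.c_[np.cos(th),np.sin(th)]
    return (np.vstack([q[0],q[1],x[:2],q[2],q[3]])-P).ravel()
s=least_squares(f,[.534,-.141,np.arctan2(-.043,.046)])
print(s.x,np.round(f(s.x)*1e3,1))
for k in(2,3):
    th=s.x[2]+k*np.pi/3;print('gap',s.x[:2]+.063*np.r_[np.cos(th),np.sin(th)])
rel([.4725,.2518,.12],[.4725,.2518,.045])
E
```

```text
[ 0.53410204 -0.14071975 -0.74582688] [-0.1 -0.2 -0.   0.   0.  -0.   0.2  0.2 -0.1 -0. ]
gap [ 0.54798746 -0.079269  ]
gap [ 0.48782684 -0.09796925]
0.5 [0.2644 0.5663 0.2387] F [-0.2  0.   0.5] op 0.997
[0.4725, 0.2518, 0.12] -> [-0.3216 -0.197   0.1187]
[0.4725, 0.2518, 0.045] -> [-0.3216 -0.197   0.1937]
```

```bash
python3 -m creep '[[139,-0.03,-0.018,0.01,0],[139,-0.07,-0.043,0.025,0],[139,-0.12,-0.073,0.045,0],[139,-0.165,-0.101,0.06,0],[139,-0.21,-0.129,0.08,0],[139,-0.25,-0.153,0.095,0],[139,-0.29,-0.178,0.108,0],[139,-0.31,-0.19,0.115,0],[139,-0.322,-0.197,0.118,0],[139,-0.322,-0.197,0.118,0]]' 25; python3 - <<'E'
from h import *
from plant import imaging
for n in("scene","top"):
    p=imaging.snapshot(n);cv2.imwrite(f"pics/{n}1.png",p["image"])
rel([.4725,.2518,.12],[.4725,.2518,.046])
E
```

```text
clock: 1.75
tool_pos: [0.4732, 0.2514, 0.1207]
eef_rot: [0.217, 0.976, 0.0, 0.0]
contact_force: [-0.5, 0.9, -0.1]
opening: 0.452
1.85 [0.4723 0.2533 0.1211] F [ 0.5  0.5 -0.2] op 0.454
[0.4725, 0.2518, 0.12] -> [-0.0008 -0.0013  0.0011]
[0.4725, 0.2518, 0.046] -> [-0.0008 -0.0014  0.0751]
```

View pics/scene1.png

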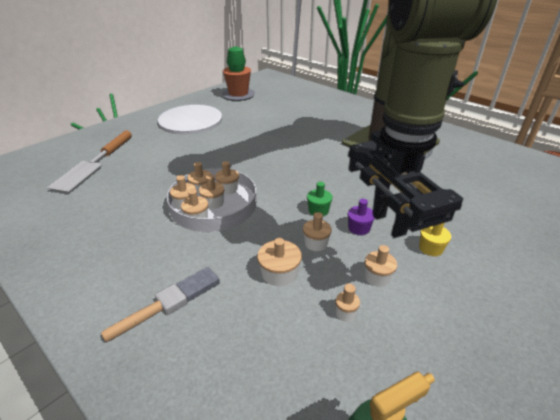

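```bash
python3 - <<'E'
from h import *
from plant import imaging
for n in("scene","top"):
    p=imaging.snapshot(n)
    print(n,proj(p,[.4728,.2523,.121]),proj(p,[.4725,.2518,.072]))
    im=p["image"].copy()
    u=proj(p,[.4728,.2523,.121]);cv2.drawMarker(im,tuple(int(round(x)) for x in u),(0,0,255),0,8)
    x,y=map(int,u);c=im[max(0,y-70):y+70,max(0,x-90):x+90]
    cv2.imwrite(f"pics/{n}2.png",cv2.resize(c,None,fx=4,fy=4))
E
```

```text
scene [388.91622372 224.89734461] [383.78940739 246.75709973]
top [177.07582794 202.79078566] [181.97867929 207.30060313]
```

View pics/scene2.png

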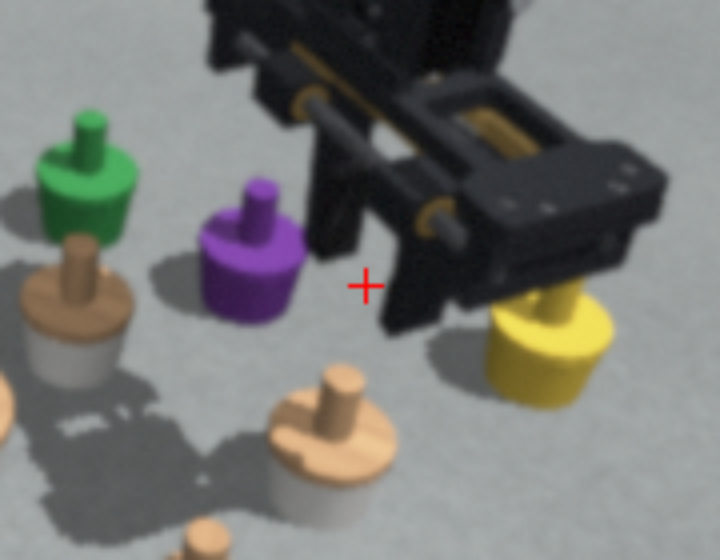

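View pics/top2.png

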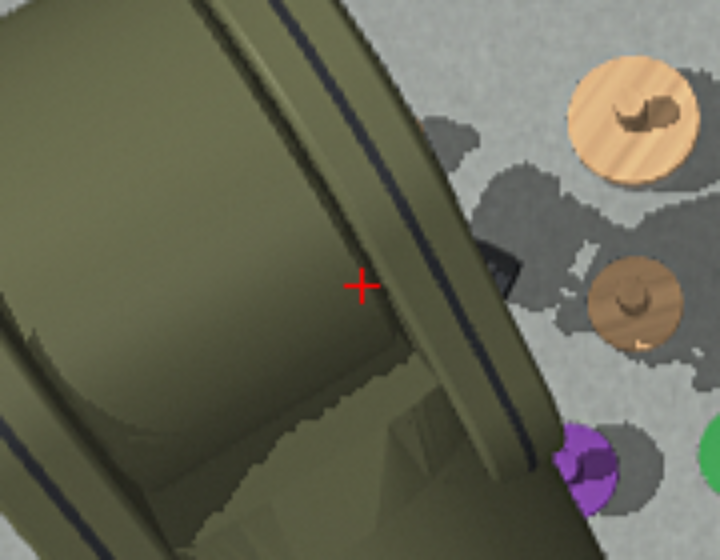

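The fingertips straddle the projected TCP (389,225), above the knob at (384,247), so I'm descending.

```bash
python3 -m creep '[[139,0,0,0.015,0],[139,0,0,0.035,0],[139,0,0,0.055,0],[139,0,0,0.067,0],[139,0,0,0.074,0],[139,0,0,0.074,0],[255,0,0,0.074,0],[255,0,0,0.074,0],[255,0,0,0.074,0],[255,0,0,0.074,0]]' 25; python3 - <<'E'
from h import *
from plant import imaging
p=imaging.snapshot("scene");cv2.imwrite("pics/s3.png",cv2.resize(p["image"][160:310,290:470],None,fx=4,fy=4))
rel([.548,-.0793,.15],[.4878,-.098,.15])
E
```

```text
clock: 3.2
tool_pos: [0.4732, 0.2519, 0.0471]
eef_rot: [0.217, 0.976, 0.0, 0.0]
contact_force: [0.7, -0.1, 2.1]
opening: 0.195
3.25 [0.4732 0.2519 0.0471] F [-0.   1.   3.3] op 0.196
[0.548, -0.0793, 0.15] -> [-0.208  -0.2684 -0.1031]
[0.4878, -0.098, 0.15] -> [-0.1613 -0.3108 -0.1032]
```

View pics/s3.png

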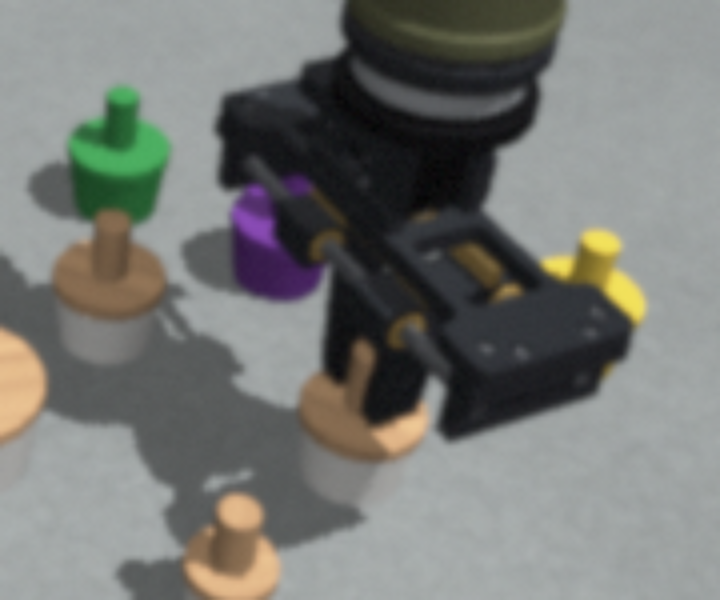

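Tub B is gripped, with an opening of about 17 mm on the 18 mm knob. Next I lift it and carry it to the far gap.

```bash
python3 -m creep '[[255,0,0,-0.02,0],[255,0,0,-0.05,0],[255,0,0,-0.08,0],[255,-0.012,-0.016,-0.1,0],[255,-0.035,-0.045,-0.103,0],[255,-0.06,-0.078,-0.103,0],[255,-0.087,-0.112,-0.103,0],[255,-0.114,-0.147,-0.103,0],[255,-0.14,-0.181,-0.103,0],[255,-0.165,-0.213,-0.103,0]]' 25; python3 - <<'E'
from h import *
rel([.548,-.0793,.15],[.548,-.0793,.049])
E
```

```text
clock: 4.5
tool_pos: [0.5319, -0.013, 0.1495]
eef_rot: [0.217, 0.976, -0.0, -0.0]
contact_force: [1.0, 0.1, -1.3]
opening: 0.193
4.5 [ 0.5319 -0.013   0.1495] F [ 1.   0.1 -1.3] op 0.193
[0.548, -0.0793, 0.15] -> [-0.0427 -0.0533 -0.0005]
[0.548, -0.0793, 0.049] -> [-0.0428 -0.0532  0.1005]
```

```bash
python3 -m creep '[[255,-0.02,-0.025,0,0],[255,-0.033,-0.042,0,0],[255,-0.04,-0.051,0,0],[255,-0.043,-0.055,0,0],[255,-0.043,-0.055,0,0],[255,-0.043,-0.055,0,0]]' 25; python3 - <<'E'
from h import *
from plant import imaging
for n in("scene","top"):
    p=imaging.snapshot(n);cv2.imwrite(f"pics/{n}4.png",cv2.resize(p["image"][80:280,120:320] if n=="scene" else p["image"][100:300,240:440],None,fx=3,fy=3))
rel([.548,-.0793,.15],[.548,-.0793,.050])
E
```

```text
clock: 5.25
tool_pos: [0.5478, -0.0779, 0.1497]
eef_rot: [0.216, 0.976, 0.0, -0.0]
contact_force: [0.1, 0.3, -1.6]
opening: 0.194
5.35 [ 0.5479 -0.0782  0.1497] F [ 0.1  0.2 -1.4] op 0.193
[0.548, -0.0793, 0.15] -> [-0.0006 -0.0009 -0.0003]
[0.548, -0.0793, 0.05] -> [-0.0006 -0.001   0.0997]
```

View pics/scene4.png

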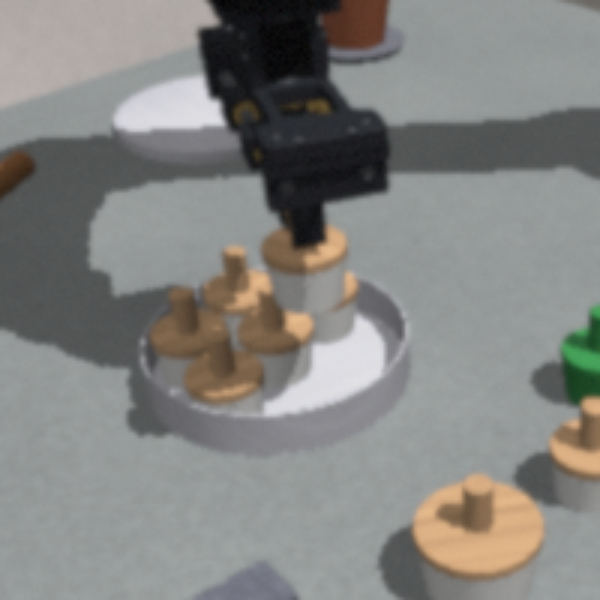

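```bash
python3 -m creep '[[255,-0.0005,-0.001,0.015,0],[255,-0.0005,-0.001,0.04,0],[255,-0.0005,-0.001,0.065,0],[255,-0.0005,-0.001,0.083,0],[255,-0.0005,-0.001,0.093,0],[255,-0.0005,-0.001,0.097,0],[255,-0.0005,-0.001,0.0993,0],[255,-0.0005,-0.001,0.0993,0]]' 25; python3 - <<'E'
from h import *
from plant import imaging
p=imaging.snapshot("scene");cv2.imwrite("pics/s5.png",cv2.resize(p["image"][80:280,120:320],None,fx=3,fy=3))
rel([.548,-.0793,.050])
E
```

```text
clock: 6.35
tool_pos: [0.5482, -0.0803, 0.0507]
eef_rot: [0.217, 0.976, 0.0, 0.0]
contact_force: [0.0, -0.1, -1.1]
opening: 0.196
6.4 [ 0.5483 -0.0804  0.0508] F [ 0.1 -0.1 -1.4] op 0.193
[0.548, -0.0793, 0.05] -> [0.0007 0.0008 0.0008]
```

View pics/s5.png

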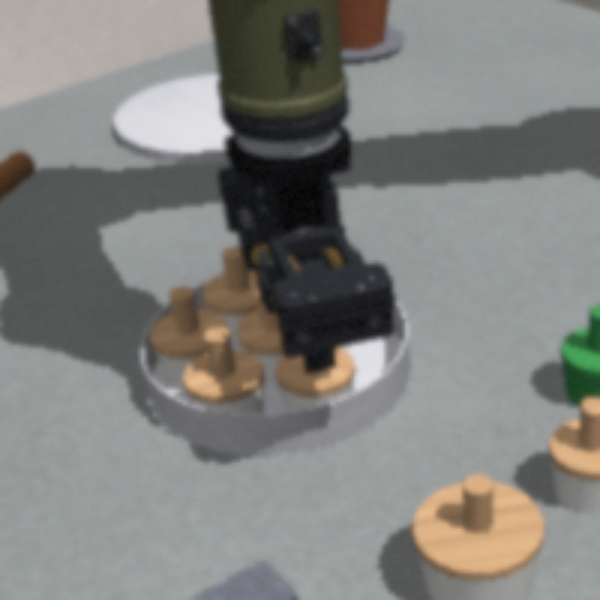

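The tub sits in the far gap, a hair above the floor. I'm lowering it 1 mm, then releasing and rising.

```bash
python3 -m creep '[[255,0.0003,0.0005,0.001,0],[255,0.0003,0.0005,0.0012,0],[150,0.0003,0.0005,0.0012,0],[150,0.0003,0.0005,0.0012,0],[150,0.0003,0.0005,0.0012,0],[150,0,0,-0.012,0],[150,0,0,-0.03,0],[150,0,0,-0.05,0],[150,0,0,-0.065,0],[150,0,0,-0.07,0]]' 25; python3 - <<'E'
from h import *
rel([.4775,.1122,.12],[.4775,.1122,.046])
E
```

```text
clock: 7.65
tool_pos: [0.5485, -0.0804, 0.1216]
eef_rot: [0.217, 0.976, 0.0, 0.001]
contact_force: [0.5, -0.7, 0.5]
opening: 0.413
7.65 [ 0.5485 -0.0804  0.1216] F [ 0.5 -0.7  0.5] op 0.413
[0.4775, 0.1122, 0.12] -> [0.1458 0.1445 0.0015]
[0.4775, 0.1122, 0.046] -> [0.146  0.1444 0.0755]
```

```bash
python3 -m creep '[[139,0.015,0.015,0,0],[139,0.042,0.042,0,0],[139,0.072,0.072,0,0],[139,0.102,0.101,0,0],[139,0.125,0.124,0,0],[139,0.14,0.139,0,0],[139,0.146,0.1445,0,0],[139,0.146,0.1445,0,0],[139,0.146,0.1445,0,0]]' 25; python3 - <<'E'
from h import *
from plant import imaging
np.set_printoptions(precision=4,suppress=True)
p=imaging.snapshot("scene");cv2.imwrite("pics/s6.png",p["image"])
p2=imaging.snapshot("top");cv2.imwrite("pics/t6.png",p2["image"])
for e,s in blobs(p2)[0]: print(np.array(e[0]),ray(p2,*e[0],.043)[:2],s)
rel([.4775,.1122,.12],[.4775,.1122,.046])
E
```

```text
clock: 8.78
tool_pos: [0.4771, 0.111, 0.1203]
eef_rot: [0.218, 0.976, -0.0, 0.0]
contact_force: [-0.1, 0.6, 0.8]
opening: 0.454
[283.4761  70.088 ] [0.8175 0.0219] [279  54  10  33 239]
[108.1849  91.2368] [0.7641 0.4448] [ 97  74  24  34 423]
[345.6879 157.7681] [ 0.5948 -0.1227] [336 147  22  23 387]
[371.7512 163.5037] [ 0.5805 -0.1835] [361 152  23  24 421]
[523.9639 179.1238] [ 0.541  -0.5378] [507 158  35  44 544]
[180.8902 167.6466] [0.5726 0.2635] [177 160   9  15  86]
[354.2014 182.7576] [ 0.5342 -0.1406] [343 172  24  23 426]
[380.7737 188.5157] [ 0.5202 -0.2019] [369 177  24  24 422]
[363.218  208.2118] [ 0.4738 -0.1593] [352 197  24  23 435]
[560.7421 398.3347] [ 0.0564 -0.5672] [551 385   9  27 175]
8.88 [0.4772 0.1112 0.1203] F [-0.6 -0.4  0.2] op 0.454
[0.4775, 0.1122, 0.12] -> [0.0001 0.0011 0.0003]
[0.4775, 0.1122, 0.046] -> [0.0001 0.0011 0.0743]
```

View pics/s6.png

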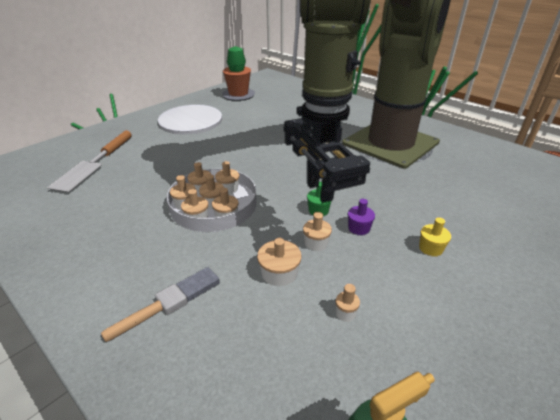

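View pics/t6.png

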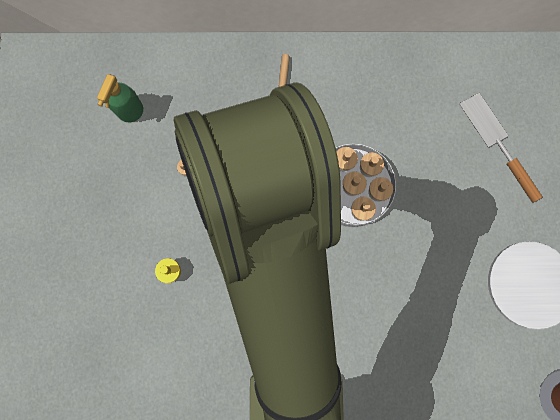

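The placed tub stands upright in the tin at scene (226,203). The gripper is over tub A at (317,232). I'm descending and gripping.

```bash
python3 -m creep '[[139,0,0.001,0.015,0],[139,0,0.001,0.035,0],[139,0,0.001,0.055,0],[139,0,0.001,0.067,0],[139,0,0.001,0.073,0],[139,0,0.001,0.073,0],[255,0,0.001,0.073,0],[255,0,0.001,0.073,0],[255,0,0.001,0.073,0],[255,0,0.001,0.073,0]]' 25 && python3 -c "
from h import *
rel([.4878,-.098,.15],[.4878,-.098,.05])"
```

```text
clock: 10.12
tool_pos: [0.4776, 0.1135, 0.0478]
eef_rot: [0.217, 0.976, 0.0, 0.0]
contact_force: [0.2, -0.1, 3.9]
opening: 0.194
10.12 [0.4776 0.1135 0.0478] F [ 0.2 -0.1  3.9] op 0.194
[0.4878, -0.098, 0.15] -> [-0.0988 -0.1872 -0.1023]
[0.4878, -0.098, 0.05] -> [-0.0987 -0.1873 -0.0023]
```

```bash
python3 -m creep '[[255,0,0,-0.02,0],[255,0,0,-0.05,0],[255,0,0,-0.08,0],[255,-0.01,-0.019,-0.098,0],[255,-0.026,-0.05,-0.102,0],[255,-0.045,-0.085,-0.102,0],[255,-0.065,-0.123,-0.102,0],[255,-0.083,-0.157,-0.102,0],[255,-0.095,-0.18,-0.102,0],[255,-0.0988,-0.1872,-0.102,0]]' 25; python3 -m creep '[[255,0,0,0,0],[255,0,0,0,0],[255,0,0,0,0]]'; python3 - <<'E'
from h import *
from plant import imaging
p=imaging.snapshot("scene");cv2.imwrite("pics/s7.png",cv2.resize(p["image"][80:280,120:320],None,fx=3,fy=3))
rel([.4878,-.098,.15],[.4878,-.098,.051])
E
```

```text
clock: 11.38
tool_pos: [0.487, -0.1001, 0.1492]
eef_rot: [0.218, 0.976, -0.0, -0.0]
contact_force: [0.3, 0.7, -0.4]
opening: 0.195
clock: 11.75
tool_pos: [0.4877, -0.0968, 0.1495]
eef_rot: [0.216, 0.976, 0.0, -0.0]
contact_force: [0.6, -0.2, -0.9]
opening: 0.193
11.8 [ 0.4876 -0.097   0.1495] F [-0.   0.9 -1.6] op 0.197
[0.4878, -0.098, 0.15] -> [-0.0006 -0.0008 -0.0005]
[0.4878, -0.098, 0.051] -> [-0.0006 -0.0009  0.0985]
```

View pics/s7.png

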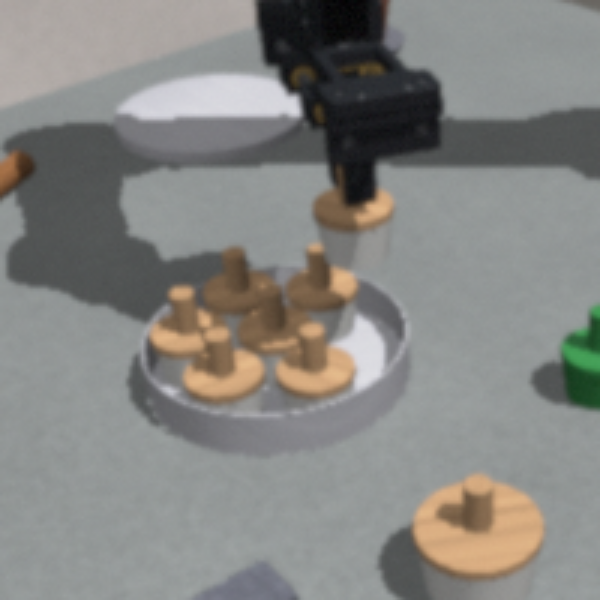

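```bash
python3 -m creep '[[255,-0.0005,-0.0007,0.015,0],[255,-0.0005,-0.0007,0.04,0],[255,-0.0005,-0.0007,0.065,0],[255,-0.0005,-0.0007,0.083,0],[255,-0.0005,-0.0007,0.092,0],[255,-0.0005,-0.0007,0.096,0],[255,-0.0005,-0.0007,0.0985,0],[255,-0.0005,-0.0007,0.0995,0],[255,-0.0005,-0.0007,0.0995,0]]' 25; python3 - <<'E'
from h import *
from plant import imaging
p=imaging.snapshot("scene");cv2.imwrite("pics/s8.png",cv2.resize(p["image"][80:280,120:320],None,fx=3,fy=3))
rel([.4878,-.098,.05])
E
```

```text
clock: 12.92
tool_pos: [0.4881, -0.0989, 0.0508]
eef_rot: [0.217, 0.976, 0.0, 0.001]
contact_force: [-0.7, 0.2, 5.5]
opening: 0.193
12.97 [ 0.4881 -0.0989  0.0508] F [-1.9  1.4  6.7] op 0.191
[0.4878, -0.098, 0.05] -> [0.0006 0.0007 0.0008]
```

View pics/s8.png

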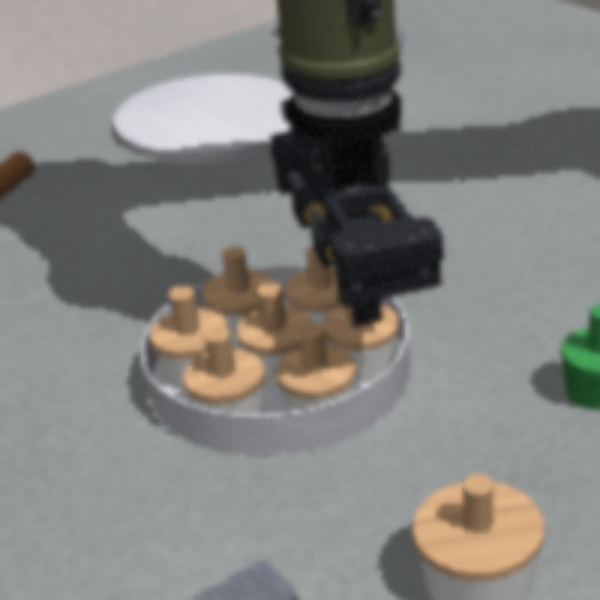

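The tub stands on the floor (Fz about 5.5 N) at the expected height. Now I release, rise and back off.

```bash
python3 -m creep '[[150,0,0,0,0],[150,0,0,0,0],[150,0,0,0,0],[150,0,0,-0.012,0],[150,0,0,-0.03,0],[150,0,0,-0.055,0],[150,0,0,-0.085,0],[150,0,0,-0.11,0],[150,0.02,0.03,-0.13,0],[150,0.05,0.07,-0.14,0]]' 25; python3 -m creep '[[150,0.03,0.04,0,0],[150,0.06,0.08,0,0],[150,0.09,0.12,0,0],[150,0.12,0.16,0,0],[150,0.14,0.19,0,0],[150,0.15,0.2,0,0],[150,0.15,0.2,0,0]]'; python3 - <<'E'
from h import *
from plant import imaging
np.set_printoptions(precision=4,suppress=True)
p=imaging.snapshot("scene");cv2.imwrite("pics/s9.png",cv2.resize(p["image"][80:320,120:400],None,fx=2.8,fy=2.5))
p2=imaging.snapshot("top");cv2.imwrite("pics/t9.png",cv2.resize(p2["image"][120:270,280:430],None,fx=4,fy=4))
for e,s in blobs(p2)[0]: print(np.array(e[0]),ray(p2,*e[0],.043)[:2],s)
rel()
E
```

```text
clock: 14.22
tool_pos: [0.4727, -0.0147, 0.1916]
eef_rot: [0.219, 0.976, 0.0, 0.002]
contact_force: [1.3, 0.6, 0.8]
opening: 0.412
clock: 15.1
tool_pos: [0.4203, 0.23, 0.1902]
eef_rot: [0.216, 0.976, -0.0, 0.0]
contact_force: [0.1, -0.1, 0.8]
opening: 0.419
[283.3711  72.4637] [0.8113 0.0222] [279  54  10  35 259]
[108.1783  91.1648] [0.7642 0.4448] [ 97  74  24  34 393]
[244.9734 161.6595] [0.5864 0.1139] [229 146  33  32 837]
[345.332  157.9427] [ 0.5944 -0.1219] [334 147  24  23 427]
[371.7559 163.5944] [ 0.5803 -0.1835] [360 152  24  24 435]
[524.2117 179.4452] [ 0.5402 -0.5383] [507 158  35  44 545]
[327.8162 177.4832] [ 0.5472 -0.0795] [317 166  23  24 425]
[354.2502 182.7408] [ 0.5343 -0.1407] [343 171  24  24 430]
[380.9299 188.5433] [ 0.5201 -0.2023] [369 177  24  24 442]
[336.9346 202.3838] [ 0.4878 -0.0991] [326 191  23  24 427]
[363.1948 208.0331] [ 0.4742 -0.1592] [352 197  24  23 430]
[560.7421 398.3347] [ 0.0564 -0.5672] [551 385   9  27 175]
15.2 [0.421  0.2281 0.19  ] F [0.  0.6 0. ] op 0.413
```

View pics/s9.png

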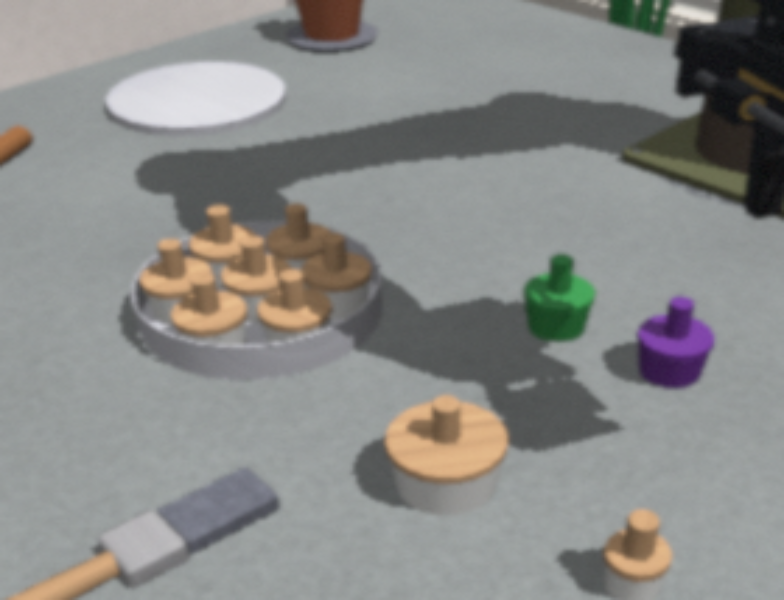

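View pics/t9.png

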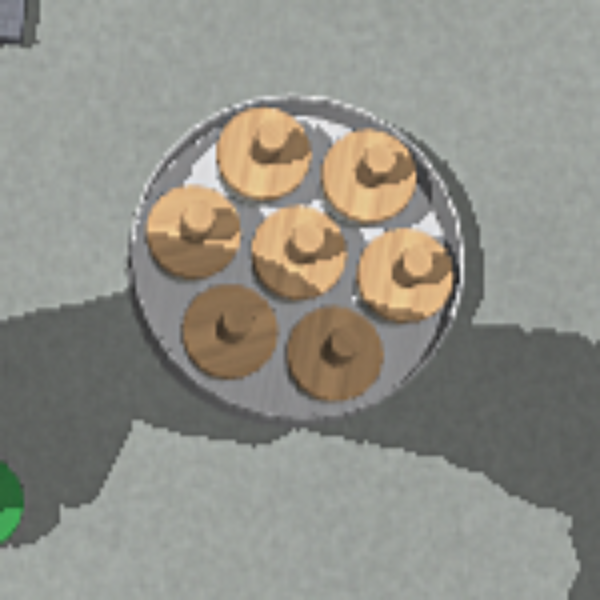

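Seven lids show in the tin, all level. The new ones are at top (328,177) and (337,202), both within about 1 mm of the gap centres.

```bash
python3 -c "
from plant import r
print(r.finish_job())"
```

```text
the job is handed in; nothing more can be done
None
```

The tin is full: both matching tubs are now in its two empty places, and I handed the job in at about 15 s of the 51 s allowed.

- **Placement:** in the last top picture the two new lids lie within about 1.2 mm of the places fitted from the five fixed tubs. All seven lids look level in both views.
- **Height:** the second tub was set down with a 5–7 N contact force. The first showed none at 50.8 mm, so I lowered it another 1 mm before releasing. I did not measure the lid heights separately.
- **Surroundings:** the bigger tub did not move. The smaller tub and the three coloured look-alikes looked untouched, and the gripper was clear of everything at the end.
- **Disagreement:** the trained network's top-view points for the two empty places were 5–7 mm off the fit. Its tub detections also mixed in look-alikes, so I used the fit and lid outlines instead.

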